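# Pack the Christmas hamper

## Robot

A 6-joint arm with a two-finger parallel gripper is mounted at the origin on the work surface. World frame = base frame: x ahead of the robot, y to its left, z up, the work surface at z = 0. Lengths are in m, angles in degrees, forces in N, time in s.
With the tool pointing down it reaches from about 0.25 to 0.725 m from the base axis. Payload 9.7 kg.
Tool frame: the origin (TCP) lies at the very end of the fingers, on their centre line; the grasp point (between the pads) lies grasp_offset behind it (grasp_offset is the distance from the TCP to the grasp point, in m); z points along the fingers, y is the line along which they close (so a half turn about z gives the same grasp; the last joint's range is limited). The gripper opens to 85 mm and grips with 20 to 120 N. Pads are 22 mm wide; open, the fingers measure 114 mm over their backs; the gripper's body (76 mm by 85 mm) begins 54 mm behind the grasp point. The pads swing forward as they close: fully open they stand 13 mm farther back than shut.
Start: joints at [70.989, 4.979, 10.078, 95.1, 0, 90], TCP at [0.179, 0.52, 0.231] pointing down, gripper open.
Joint ranges: [-179.16, 179.16], [-48.56, 103.87], [-65.8, 70.77], [-126.05, 130.52], [-82.76, 87.17], [-180, 180]. Speed limits (degrees/s): [127.2, 127.2, 147.25, 180, 180, 180].

## Interface

Orientations are given as [roll, pitch, yaw] about the fixed x, y, z axes, in that order (R = Rz(yaw) Ry(pitch) Rx(roll)).
In Python, from workcell import get_obs, camera, calibration, job_done, recognise, cut_out, mark_of, grasp_offset gives the robot as it stands.
- The arm moves only by the tool servo_tool, never from a script. Its argument "moves" is a list of rows, each a list of 3 entries, a list of its own where there are three numbers: the turn, a rotation vector about the tool's x, y, z in degrees, then the shift along the tool's x, y, z in m, then the opening in per cent of the stroke, from 0 (shut) to 100 (fully open). In form: [[[ax, ay, az], [x, y, z], claw], ...]. A call has 1 to 12 rows; each row shifts and turns the commanded pose from where the row before left it, along the tool's axes as they then stand; what a row does not reach is not made up. A row lasts 1/10 s, in which the tool goes at most 50 mm and 8.59 degrees, less where a joint would pass 70% of its speed; a pose out of reach is approached as far as the arm can. A call is refused whole if a number of a shift passes 0.05 or a number of a turn 8.59, either way. A call with a gripper value outside its range is refused whole. The fingers move at their own pace and stop on an object; "force" is the grip in N (left out, the last holds). Time passes only in rows, so rows that do not move let the fingers close. It gives the time, the measured TCP pose, the force, the opening and the grip force at its end, in the units of the state.
- get_obs(): the state, without advancing time (a new reading comes with each control period).
- camera(name): name is "scene" or "top" or "wrist"; returns (picture, depth): 384x512x3 uint8, red, green, blue; 384x512 float32, m along the optical axis (not along the pixel's ray), 0 where there is no reading.
- calibration(name): a dict with "camera_matrix" (3x3 intrinsics, pixels), "dist" ([k1, k2, p1, p2, k3] as OpenCV has them; the pictures are not rectified), "R" (3x3) and "t" (3): a world point X has camera coordinates R X + t. Camera axes: x right, y down, z forward; pixel columns grow to the right and rows downward; lengths in m; the calibration is good to about 2 mm. A picture is of the moment at which its call begins: read the wrist's pose just before it. calibration takes no time and is no camera call; for the wrist camera it gives the pose at the moment of the call.
- job_done(): hands the job in; it is judged then, once.
Trained networks look in the newest picture that a camera, given by its name, has taken for a name from the list of things; names that differ only in an ending like _2 or _b are one class to them, and where a whole thing is asked for, a point or a joint stands for the part that bears it (a point fixed in the world has none). Each returns a list of dicts, best first, with "score" (0 to 1); they miss things now and then, are a little off and sometimes report something else, mostly with a low value. They report only what shows in the picture. A call takes as long as a camera call.
- recognise(name, camera): "xyz" ([x, y, z] in m, in the coordinates of the camera as it stood for that picture, good to about 4 mm: the middle of the surface that is visible of it).
- cut_out(name, camera): "mask" (384x512 bool, what is visible of it).
- mark_of(name, camera): "xyz" ([x, y, z] in m, in the coordinates of the camera as it stood for that picture, good to about 4 mm: a listed point, or the origin of a listed thing).
The state is a dict: "time": time; "q": joint angles; "qd": joint speeds; "joint_efforts": joint torques, N m; "ee_pos": TCP position; "tcp_rot": TCP orientation; "wrist_force": force on the tool from outside, world axes, zero at the start; "torque": the same for the moment, N m; "opening": finger opening in m; "grasp_force": force on a finger pad.
Only numpy, scipy, OpenCV 4.12 (cv2) and the standard library are available. Lean on these libraries where they do the work, as an engineer would, in place of code of your own. Each camera call takes 0.05 s, during which the arm holds its last target. There are 200 camera calls.

## Task

Finish packing the gift hamper: set the sealed jam jar upright in the square card collar, lay the cracker centrally in the card cradle (set both down, do not drop them), and put both foil truffles through the neck of the sweet jar, which stays standing where it is in the hamper. The jam jar without a lid, the bare cardboard tube and the bauble do not belong: leave them where they are on the table.

Things in the scene. Friction and masses are not known exactly. Their poses are not given: they have to be found in the camera images.
- hamper: Fixed open gift box, blue outside: 310 (x) by 230 (y) by 60 mm high, walls and floor 5. Origin: centre of underside. Cracker cradle in it: two white card ribs, 5 thick, 74 wide along y, at x -40 and +40, y +55, each with a 45 degree V notch, bottom 41, tips 71 mm up, 60 apart; free between ribs. A cracker in it lies along x, centre at (0, 55, 72). Collar and sweet jar: y -52, x -85 or 85.
- collar: Low square open-topped white card collar fixed on the hamper floor, for the jam jar: outside 86 by 86 mm, 25 mm high, walls and floor 3 mm, inside 80 by 80 mm. Origin: centre of its underside (5 mm above the table), z up.
- sweet_jar: Clear glass sweet jar without lid, standing loose on the hamper floor, 0.4 kg: body 84 mm across (78 inside), above 64 mm a shoulder narrows to a 62 mm neck from 82 mm up to the rim at 105 mm; opening 54 mm across, inside floor 5 mm up. Origin: centre of its underside (5 mm above the table), z up along its axis.
- jam_jar: Sealed jam jar, standing: amber glass 60 mm across with a white paper label round it up to about 47 mm, closed by a plain metal lid 57 mm across; 68 mm high in all, about 0.24 kg. Origin: centre of its underside, z up.
- open_jar: Look-alike to leave: the same amber jar, 60 mm across, but without lid or label, open and empty, 62 mm high. Origin: centre of its underside.
- cracker: Christmas cracker of kraft card lying on the table: 200 mm long, a straight barrel 110 mm long and 44 mm across in the middle, a pinched waist 24 mm across either side of it, flared ends 43 mm across; about 45 g. Origin: its centre, on its axis (22 mm above the table); its x runs along its length. The ends are alike.
- core_tube: Look-alike to leave: bare straight cardboard tube, 200 mm long, 44 mm across, hollow, without waists. Origin: its centre on its axis, 22 mm above the table; x along its length.
- truffle_a: Chocolate truffle: ball of gold foil 33 mm across sitting in a white pleated paper cup 34 mm across and 14 mm high, one rigid piece 35 mm high, about 22 g. Origin: centre of its underside, z up.
- truffle_b: A second truffle like truffle_a; it does not matter which goes in first. Origin: centre of its underside, z up.
- bauble: Look-alike to leave: gold tree bauble a ball 42 mm across, standing on a small moulded flat with its 12 mm steel cap and wire loop on top (57 mm high in all), no paper cup; tips and rolls if pushed. Origin: centre of the ball, 21 mm above the table; z points out through the cap.

How it is judged:
By the outcome, as a careful person would: the job done as asked, in the order asked, and still so for the second after the job is handed in, with the robot touching nothing.
It also fails if it takes over 104 s, if anything falls off the work surface, if the arm or the gripper's body presses on something with over 40 N, if the wrist force passes 120 N, or if a joint passes its speed limit or range.

## Working session

There is one attempt and no reset: what is moved stays moved. The work goes in short steps, Python scripts to look and compute and a tool call to move; the robot and the scene stay as the last step left them, time stands still between calls to the robot, and variables do not carry over. Pictures are saved under pics/ and viewed, at most 14 in all, crops included, and the job is handed in when it is done.

Besides the shell and the picture viewer there is one more tool, called after "Request:" as name(argument=value, ...) on one line, values as JSON. servo_tool: Moves the arm, as the interface text tells. Its arguments: {"type":"object","properties":{"moves":{"type":"array"},"force":{"type":"number"}},"required":["moves"]}

```bash
mkdir -p pics; ls; cat > h.py <<'E'
import numpy as np, cv2
from scipy.spatial.transform import Rotation as Ro
from workcell import *
def world(p,c): return c["R"].T@(np.asarray(p)-c["t"])
def save(n,img): cv2.imwrite("pics/"+n,img[:,:,::-1])
def pts(mask,depth,c):
    v,u=np.nonzero(mask&(depth>0)); d=depth[v,u]
    q=cv2.undistortPoints(np.c_[u,v].astype(float).reshape(-1,1,2),np.array(c["camera_matrix"]),np.array(c["dist"])).reshape(-1,2)
    P=np.c_[q*d[:,None],d]
    return (P-c["t"])@np.array(c["R"])
def tool():
    o=get_obs(); return np.array(o["ee_pos"]),o
E
python3 - <<'E'
from h import *
o=get_obs();print(o, grasp_offset if not callable(grasp_offset) else grasp_offset())
for n in ("top","scene"):
    p,d=camera(n);save(n+"0.png",p);c=calibration(n)
    for k in ["hamper","collar","sweet_jar","jam_jar","open_jar","cracker","core_tube","truffle_a","bauble"]:
        r=mark_of(k,n); print(n,k,[(round(x["score"],2),world(x["xyz"],c).round(3).tolist()) for x in r[:3]])
E
```

```text
pics
{'time': 0.0, 'q': array([ 7.09895516e+01,  5.01119108e+00,  1.00342615e+01,  9.50985489e+01,
       -2.55824696e-03,  8.99998450e+01]), 'qd': array([-0.10215538, -0.00837761,  0.02945694,  0.05721698,  0.0737582 ,
       -0.05996065]), 'joint_efforts': array([ 2.36086606e-03, -5.20382273e+01,  4.64810729e+01,  1.63963909e-02,
       -2.67964765e-05, -1.22708244e-05]), 'ee_pos': array([0.17909674, 0.51978766, 0.23058046]), 'tcp_rot': array([-1.79924521e+02,  2.55804055e-03,  1.60989710e+02]), 'wrist_force': array([ 0.05127178, -0.92981678,  0.14265328]), 'torque': array([-0.03147712, -0.0193542 ,  0.0776635 ]), 'grasp_force': 0.0, 'opening': 0.0854136382912507} 0.0187
top hamper [(0.95, [0.584, 0.02, 0.0])]
top collar [(0.96, [0.66, -0.047, 0.004])]
top sweet_jar [(0.59, [0.491, -0.028, 0.002]), (0.24, [0.429, -0.386, -0.001])]
top jam_jar [(0.67, [0.426, -0.384, -0.003])]
top open_jar [(0.93, [0.355, -0.279, 0.002])]
top cracker [(0.77, [0.532, 0.267, 0.024])]
top core_tube [(0.94, [0.545, -0.273, 0.02])]
top truffle_a [(0.72, [0.53, 0.39, -0.001]), (0.65, [0.356, 0.272, 0.0])]
top bauble [(0.55, [0.422, 0.39, 0.022]), (0.35, [0.585, 0.018, 0.002])]
scene hamper [(0.63, [0.587, 0.015, 0.001])]
scene collar [(0.77, [0.664, -0.047, 0.003]), (0.73, [0.495, -0.027, 0.005])]
scene sweet_jar [(0.69, [0.495, -0.027, 0.009])]
scene jam_jar []
scene open_jar [(0.86, [0.357, -0.275, 0.001])]
scene cracker [(0.75, [0.535, 0.271, 0.02]), (0.44, [0.423, -0.381, -0.001]), (0.32, [0.54, -0.267, 0.022])]
scene core_tube [(0.58, [0.538, -0.269, 0.02])]
scene truffle_a [(0.61, [0.539, 0.391, 0.002]), (0.44, [0.356, 0.275, 0.001])]
scene bauble [(0.43, [0.423, 0.395, 0.025])]
```

View pics/top0.png

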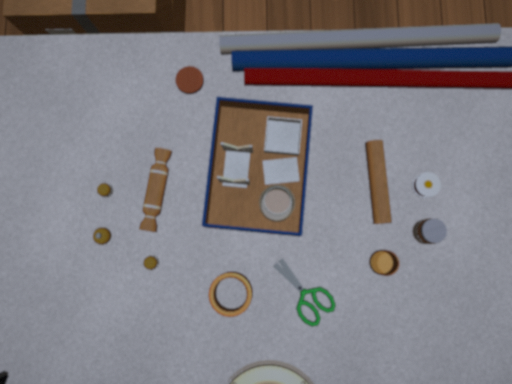

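View pics/scene0.png

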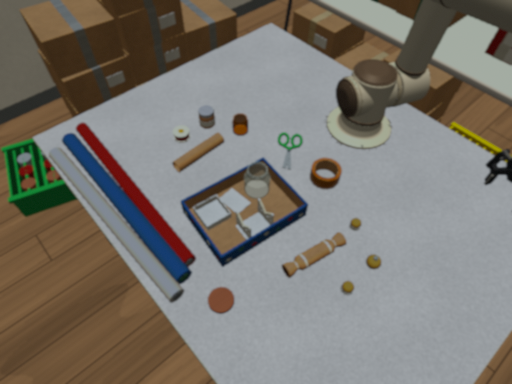

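```bash
cat > m.py <<'E'
from h import *
n="top"; p,d=camera(n);c=calibration(n)
np.set_printoptions(precision=4,suppress=True)
print(get_obs()["time"])
for k in ["hamper","collar","sweet_jar","jam_jar","cracker","truffle_a"]:
    for r in cut_out(k,n)[:2]:
        m=cv2.erode(r["mask"].astype(np.uint8),np.ones((3,3)))>0
        if m.sum()<10: continue
        P=pts(m,d,c); z=P[:,2]; zt=np.percentile(z,97)
        T=P[z>zt-0.006]
        rect=cv2.minAreaRect((T[:,:2]*1000).astype(np.float32))
        print(k,round(r["score"],2),"ztop",zt,"rect",np.round(rect[0],1),np.round(rect[1],1),round(rect[2],1),"med",np.median(T,0), "all", np.round(cv2.minAreaRect((P[:,:2]*1000).astype(np.float32)),1) if 0 else cv2.minAreaRect((P[:,:2]*1000).astype(np.float32)))
        circ=np.linalg.lstsq(np.c_[2*T[:,:2],np.ones(len(T))],(T[:,:2]**2).sum(1),rcond=None)
E
python3 m.py
```

```text
1.05
hamper 0.78 ztop 0.06264017445804043 rect [584.4  15.7] [230.  310.8] 83.3 med [0.5779 0.0405 0.0614] all ((584.3696899414062, 15.768882751464844), (229.9561004638672, 310.8944091796875), 83.31192016601562)
collar 0.7 ztop 0.03039635583980047 rect [662.7 -45.4] [80.4 84.9] 84.0 med [ 0.6246 -0.0403  0.0298] all ((662.9619140625, -45.56797790527344), (80.4169692993164, 85.37374877929688), 83.81700897216797)
sweet_jar 0.96 ztop 0.11129652433197802 rect [494.  -26.8] [62.2 62.3] 88.1 med [ 0.4952 -0.0272  0.1096] all ((493.03704833984375, -26.461334228515625), (75.97557067871094, 76.0485610961914), 44.05963134765625)
sweet_jar 0.58 ztop 0.03102893504203004 rect [663.  -45.4] [85.2 85.3] 83.3 med [ 0.6538 -0.0403  0.03  ] all ((663.04638671875, -45.482662200927734), (85.23124694824219, 85.61580657958984), 83.49408721923828)
jam_jar 0.91 ztop 0.0714422000853213 rect [ 425.9 -383.6] [52.1 52. ] 13.3 med [ 0.4248 -0.3826  0.0691] all ((424.1785583496094, -380.9467468261719), (54.472755432128906, 53.56044006347656), 55.07867431640625)
cracker 0.79 ztop 0.04622437254236587 rect [533.1 263.7] [ 30.2 195.2] 81.0 med [0.531  0.2639 0.043 ] all ((532.8512573242188, 262.0122985839844), (36.75830841064453, 195.18751525878906), 80.84721374511719)
truffle_a 0.68 ztop 0.03667242324369165 rect [360.  273.2] [21.4 22.8] 55.7 med [0.3599 0.2732 0.0332] all ((358.64910888671875, 270.8362731933594), (25.50375747680664, 26.646135330200195), 42.979644775390625)
truffle_a 0.49 ztop 0.03690887790486597 rect [535.2 389.3] [20.5 21.9] 89.5 med [0.5348 0.3889 0.0341] all ((534.7710571289062, 385.6553039550781), (22.394704818725586, 25.067014694213867), 40.791011810302734)
```

The top picture shows the cracker (155,190), truffles (104,190) and (150,262), bauble (102,236), jam jar (432,231), open jar (383,262), and hamper with collar (283,135) and sweet jar (277,203). The scene picture agrees, and the collar, jar and cradle fit the hamper pose (0.584, 0.016, yaw −6.7°). I'll start with the jam jar.

Request:
servo_tool(moves=[[[0, 0, 8.5], [0, 0, 0], 100], [[0, 0, 8.5], [0, 0, 0], 100], [[0, 0, 8.5], [0, 0, 0], 100], [[0, 0, 8.5], [0, 0, 0], 100], [[0, 0, 8.5], [0, 0, 0], 100], [[0, 0, 8.5], [0, 0, 0], 100], [[0, 0, 8.5], [0, 0, 0], 100], [[0, 0, 8.5], [0, 0, 0], 100], [[0, 0, 8.5], [0, 0, 0], 100], [[0, 0, 1.2], [0, 0, 0], 100]])

```text
time: 2.35
ee_pos: [0.1791, 0.52, 0.2313]
tcp_rot: [-180.0, -0.0, 83.1]
wrist_force: [0.2, 0.3, 0.1]
opening: 0.0856
grasp_force: 0.0
```

Request:
servo_tool(moves=[[[0, 0, 0], [-0.036, 0.0146, 0], 100], [[0, 0, 0], [-0.036, 0.0146, 0], 100], [[0, 0, 0], [-0.036, 0.0146, 0], 100], [[0, 0, 0], [-0.036, 0.0146, 0], 100], [[0, 0, 0], [-0.036, 0.0146, 0], 100], [[0, 0, 0], [-0.036, 0.0146, 0], 100], [[0, 0, 0], [-0.036, 0.0146, 0], 100], [[0, 0, 0], [-0.036, 0.0146, 0], 100], [[0, 0, 0], [-0.036, 0.0146, 0], 100], [[0, 0, 0], [-0.036, 0.0146, 0], 100], [[0, 0, 0], [-0.036, 0.0146, 0], 100], [[0, 0, 0], [-0.036, 0.0146, 0], 100]])

```text
time: 3.55
ee_pos: [0.3027, 0.069, 0.2316]
tcp_rot: [179.9, -0.0, 83.5]
wrist_force: [2.1, 0.8, 0.0]
opening: 0.0853
grasp_force: 0.0
```

Request:
servo_tool(moves=[[[0, 0, 0], [-0.036, 0.0146, 0], 100], [[0, 0, 0], [-0.036, 0.0146, 0], 100], [[0, 0, 0], [-0.036, 0.0146, 0], 100], [[0, 0, 0], [-0.036, 0.0146, 0], 100], [[0, 0, 0], [-0.036, 0.0146, 0], 100], [[0, 0, 0], [-0.036, 0.0146, 0], 100], [[0, 0, 0], [-0.036, 0.0146, 0], 100], [[0, 0, 0], [-0.036, 0.0146, 0], 100], [[0, 0, 0], [-0.036, 0.0146, 0], 100], [[0, 0, 0], [-0.036, 0.0146, 0], 100], [[0, 0, 0], [-0.036, 0.0146, 0], 100], [[0, 0, 0], [0, 0, 0], 100]])

```text
time: 4.75
ee_pos: [0.4163, -0.345, 0.2294]
tcp_rot: [-179.9, -0.0, 83.4]
wrist_force: [-1.0, 0.7, -0.8]
opening: 0.0852
grasp_force: 0.0
```

```bash
cat > w.py <<'E'
import sys
from h import *
np.set_printoptions(precision=4,suppress=True)
def to(x,y,z=None):
    p,o=tool(); R=Ro.from_euler("xyz",o["tcp_rot"],degrees=True).as_matrix()
    d=np.array([x-p[0],y-p[1],0 if z is None else z-p[2]]); print("shift tool",R.T@d,"pos",p,"rot",o["tcp_rot"])
def wrist(k,band=0.006,pic=None):
    c=calibration("wrist"); p,d=camera("wrist")
    if pic: save(pic,p)
    for r in cut_out(k,"wrist")[:2]:
        m=cv2.erode(r["mask"].astype(np.uint8),np.ones((3,3)))>0
        if m.sum()<20: continue
        P=pts(m,d,c); zt=np.percentile(P[:,2],97); T=P[P[:,2]>zt-band]
        q=cv2.minAreaRect((T[:,:2]*1000).astype(np.float32)); print(k,round(r["score"],2),"ztop",zt,q)
        to(q[0][0]/1000,q[0][1]/1000)
    print([ (round(r["score"],2),world(r["xyz"],c)) for r in mark_of(k,"wrist")[:2]])
if __name__=="__main__": wrist(sys.argv[1],pic=sys.argv[2] if len(sys.argv)>2 else None)
E
python3 w.py jam_jar jam1.png
```

```text
jam_jar 0.9 ztop 0.06976598211378313 ((424.1972351074219, -380.5216064453125), (53.1710090637207, 52.80170822143555), 82.87584686279297)
shift tool [-0.0373  0.0129 -0.0001] pos [ 0.4157 -0.342   0.2306] rot [-179.9261   -0.0563   83.3734]
[(0.85, array([ 0.424 , -0.38  ,  0.0021]))]
```

View pics/jam1.png

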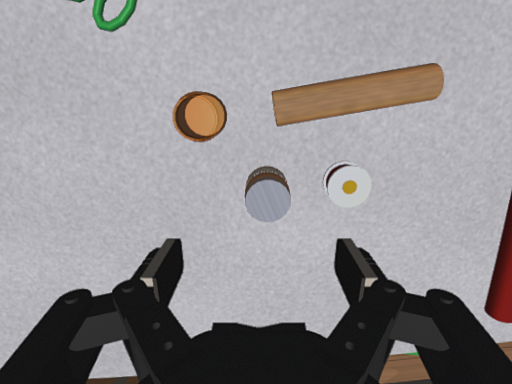

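The lidded jar stands at (267,195), clear of its neighbours for fingers closing along image x.

Request:
servo_tool(moves=[[[0, 0, 0], [-0.0385, 0.0135, 0], 100], [[0, 0, 0], [0, 0, 0.04], 100], [[0, 0, 0], [0, 0, 0.04], 100], [[0, 0, 0], [0, 0, 0.04], 100], [[0, 0, 0], [0, 0, 0.04], 100], [[0, 0, 0], [0, 0, 0.025], 100], [[0, 0, 0], [0, 0, 0.018], 100], [[0, 0, 0], [0, 0, 0], 100], [[0, 0, 0], [0, 0, 0], 100]])

```text
time: 5.8
ee_pos: [0.4251, -0.3808, 0.0294]
tcp_rot: [180.0, 0.0, 83.4]
wrist_force: [0.6, 0.4, 0.4]
opening: 0.0852
grasp_force: 0.0
```

Request:
servo_tool(moves=[[[0, 0, 0], [0, 0, 0], 50], [[0, 0, 0], [0, 0, 0], 50], [[0, 0, 0], [0, 0, 0], 50], [[0, 0, 0], [0, 0, 0], 50], [[0, 0, 0], [0, 0, 0], 50], [[0, 0, 0], [0, 0, 0], 50], [[0, 0, 0], [0, 0, 0], 50], [[0, 0, 0], [0, 0, 0], 50]], force=40)

```text
time: 6.6
ee_pos: [0.4253, -0.3818, 0.0302]
tcp_rot: [179.9, 0.1, 83.3]
wrist_force: [-2.5, 2.0, 7.9]
opening: 0.0585
grasp_force: 41.7
```

Request:
servo_tool(moves=[[[0, 0, 0], [0, 0, -0.01], 50], [[0, 0, 0], [0, 0, -0.03], 50], [[0, 0, 0], [0, 0, -0.04], 50], [[0, 0, 0], [0, 0, -0.04], 50], [[0, 0, 0], [0, 0, -0.02], 50], [[0, 0, 0], [0, 0, 0], 50], [[0, 0, 0], [0, 0, 0], 50]])

```text
time: 7.3
ee_pos: [0.4248, -0.3814, 0.1679]
tcp_rot: [-180.0, -0.0, 83.3]
wrist_force: [-0.9, 0.6, -3.4]
opening: 0.0581
grasp_force: 44.4
```

Request:
servo_tool(moves=[[[0, 0, 0], [0.018, 0.01, 0], 50], [[0, 0, 0], [0.036, 0.0197, 0], 50], [[0, 0, 0], [0.036, 0.0197, 0], 50], [[0, 0, 0], [0.036, 0.0197, 0], 50], [[0, 0, 0], [0.036, 0.0197, 0], 50], [[0, 0, 0], [0.036, 0.0197, 0], 50], [[0, 0, 0], [0.036, 0.0197, 0], 50], [[0, 0, 0], [0.036, 0.0197, 0], 50], [[0, 0, 0], [0.036, 0.0197, 0], 50], [[0, 0, 0], [0.036, 0.0197, 0], 50], [[0, 0, 0], [0.018, 0.01, 0], 50], [[0, 0, 0], [0, 0, 0], 50]])

```text
time: 8.5
ee_pos: [0.6631, -0.0442, 0.1649]
tcp_rot: [-179.8, -0.0, 83.5]
wrist_force: [-0.2, -0.8, -3.2]
opening: 0.0587
grasp_force: 44.2
```

Request:
servo_tool(moves=[[[0, 0, 0], [0, 0, 0], 50], [[0, 0, 0], [0, 0, 0], 50]])

```text
time: 8.7
ee_pos: [0.662, -0.0478, 0.1672]
tcp_rot: [-179.9, 0.0, 83.2]
wrist_force: [0.2, -0.5, -2.9]
opening: 0.0582
grasp_force: 44.2
```

```bash
python3 - <<'E'
from w import *
to(.6628,-.0457)
p,d=camera("wrist");save("jam2.png",p)
E
```

```text
shift tool [ 0.0021  0.0005 -0.    ] pos [ 0.662  -0.0478  0.1672] rot [-179.8978    0.0209   83.2434]
```

View pics/jam2.png

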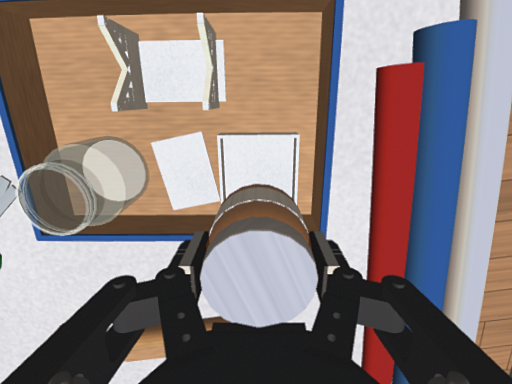

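The jar is held upright at (258,270), aligned over the collar.

Request:
servo_tool(moves=[[[0, 0, 0], [0.002, 0.0005, 0], 50], [[0, 0, 0], [0, 0, 0.03], 50], [[0, 0, 0], [0, 0, 0.03], 50], [[0, 0, 0], [0, 0, 0.03], 50], [[0, 0, 0], [0, 0, 0.02], 50], [[0, 0, 0], [0, 0, 0.01], 50], [[0, 0, 0], [0, 0, 0.003], 50], [[0, 0, 0], [0, 0, 0], 50], [[0, 0, 0], [0, 0, 0], 50], [[0, 0, 0], [0, 0, 0], 50]])

```text
time: 9.75
ee_pos: [0.6643, -0.0451, 0.0467]
tcp_rot: [179.9, -0.0, 83.3]
wrist_force: [0.3, 0.5, -1.9]
opening: 0.0581
grasp_force: 44.3
```

Request:
servo_tool(moves=[[[0, 0, 0], [0, 0, 0.002], 50], [[0, 0, 0], [0, 0, 0.002], 50], [[0, 0, 0], [0, 0, 0], 50]])

```text
time: 10.05
ee_pos: [0.6634, -0.0449, 0.0409]
tcp_rot: [-180.0, 0.0, 83.3]
wrist_force: [-0.8, 0.4, -2.9]
opening: 0.0583
grasp_force: 44.3
```

Request:
servo_tool(moves=[[[0, 0, 0], [0, 0, 0.001], 50], [[0, 0, 0], [0, 0, 0.001], 50], [[0, 0, 0], [0, 0, 0], 50], [[0, 0, 0], [0, 0, 0], 50]])

```text
time: 10.45
ee_pos: [0.6635, -0.045, 0.0392]
tcp_rot: [-180.0, 0.0, 83.3]
wrist_force: [-0.5, 0.1, -3.4]
opening: 0.0581
grasp_force: 44.3
```

Request:
servo_tool(moves=[[[0, 0, 0], [0, 0, 0.001], 50], [[0, 0, 0], [0, 0, 0.0007], 50], [[0, 0, 0], [0, 0, 0], 50], [[0, 0, 0], [0, 0, 0], 50]])

```text
time: 10.85
ee_pos: [0.6637, -0.045, 0.0383]
tcp_rot: [180.0, -0.0, 83.3]
wrist_force: [-2.4, 0.4, 6.3]
opening: 0.058
grasp_force: 44.9
```

Contact on the floor; release slowly and rise.

Request:
servo_tool(moves=[[[0, 0, 0], [0, 0, 0], 70], [[0, 0, 0], [0, 0, 0], 76], [[0, 0, 0], [0, 0, 0], 82], [[0, 0, 0], [0, 0, 0], 88], [[0, 0, 0], [0, 0, 0], 90], [[0, 0, 0], [0, 0, 0], 90]])

```text
time: 11.45
ee_pos: [0.6636, -0.045, 0.0375]
tcp_rot: [-180.0, -0.0, 83.3]
wrist_force: [0.6, -0.1, -0.4]
opening: 0.0767
grasp_force: 0.0
```

Request:
servo_tool(moves=[[[0, 0, 0], [0, 0, -0.01], 90], [[0, 0, 0], [0, 0, -0.02], 90], [[0, 0, 0], [0, 0, -0.04], 90], [[0, 0, 0], [0, 0, -0.045], 90], [[0, 0, 0], [0, 0, -0.045], 90], [[0, 0, 0], [0, 0, -0.03], 90]])

```text
time: 12.05
ee_pos: [0.6637, -0.045, 0.2324]
tcp_rot: [179.8, -0.0, 83.3]
wrist_force: [0.1, -0.1, -0.6]
opening: 0.0767
grasp_force: 0.0
```

Request:
servo_tool(moves=[[[0, 0, 0], [0.0363, -0.0207, 0], 100], [[0, 0, 0], [0.0363, -0.0207, 0], 100], [[0, 0, 0], [0.0363, -0.0207, 0], 100], [[0, 0, 0], [0.0363, -0.0207, 0], 100], [[0, 0, 0], [0.0363, -0.0207, 0], 100], [[0, 0, 0], [0.0363, -0.0207, 0], 100], [[0, 0, 0], [0.0363, -0.0207, 0], 100], [[0, 0, 0], [0.0363, -0.0207, 0], 100]])

```text
time: 12.85
ee_pos: [0.5321, 0.2642, 0.2287]
tcp_rot: [179.9, -0.0, 83.3]
wrist_force: [-0.1, 1.0, -0.4]
opening: 0.0858
grasp_force: 0.0
```

Request:
servo_tool(moves=[[[0, 0, -8.5], [0, 0, 0], 100], [[0, 0, -8.5], [0, 0, 0], 100], [[0, 0, -8.5], [0, 0, 0], 100], [[0, 0, -8.5], [0, 0, 0], 100], [[0, 0, -8.5], [0, 0, 0], 100], [[0, 0, -8.5], [0, 0, 0], 100], [[0, 0, -8.5], [0, 0, 0], 100], [[0, 0, -8.5], [0, 0, 0], 100], [[0, 0, -8.5], [0, 0, 0], 100], [[0, 0, -8.5], [0, 0, 0], 100], [[0, 0, -2.7], [0, 0, 0], 100], [[0, 0, 0], [0, 0, 0], 100]])

```text
time: 14.05
ee_pos: [0.533, 0.2628, 0.2285]
tcp_rot: [180.0, 0.0, 171.0]
wrist_force: [-0.2, 0.4, 0.9]
opening: 0.0856
grasp_force: 0.0
```

```bash
python3 - <<'E'
from w import *
wrist("cracker",0.04,"cr1.png")
p,d=camera("top");c=calibration("top")
for k in ("jam_jar","collar"): print(k,[(round(r["score"],2),world(r["xyz"],c)) for r in mark_of(k,"top")[:2]])
E
```

```text
cracker 0.76 ztop 0.045212901561727116 ((533.0211181640625, 266.6333923339844), (40.97226333618164, 197.21615600585938), 81.24651336669922)
shift tool [0.0006 0.0038 0.    ] pos [0.533  0.2628 0.2282] rot [179.9794   0.0279 170.8849]
[(0.69, array([0.5356, 0.2644, 0.0232]))]
jam_jar [(0.73, array([ 0.6631, -0.0485,  0.0087]))]
collar [(0.71, array([ 0.6598, -0.0472,  0.0041]))]
```

View pics/cr1.png

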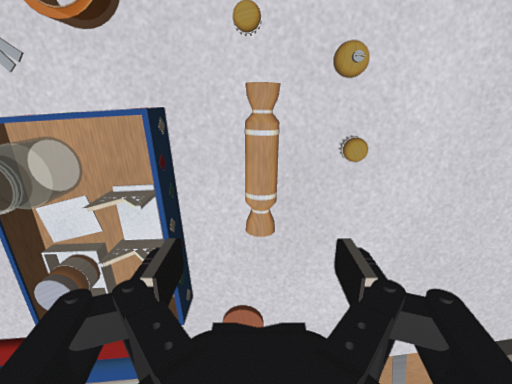

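Cracker lies at (262,160), in line with the tool; jam jar sits in the collar. Descend and grip gently.

Request:
servo_tool(moves=[[[0, 0, 0], [0.0005, 0.0025, 0.03], 100], [[0, 0, 0], [0, 0, 0.04], 100], [[0, 0, 0], [0, 0, 0.04], 100], [[0, 0, 0], [0, 0, 0.04], 100], [[0, 0, 0], [0, 0, 0.04], 100], [[0, 0, 0], [0, 0, 0.02], 100], [[0, 0, 0], [0, 0, 0.01], 100], [[0, 0, 0], [0, 0, 0.001], 100], [[0, 0, 0], [0, 0, 0], 100], [[0, 0, 0], [0, 0, 0], 100]])

```text
time: 15.35
ee_pos: [0.5339, 0.2658, 0.0083]
tcp_rot: [179.9, 0.1, 171.0]
wrist_force: [-0.3, 0.7, 0.1]
opening: 0.0854
grasp_force: 0.0
```

Request:
servo_tool(moves=[[[0, 0, 0], [0, 0, 0], 40], [[0, 0, 0], [0, 0, 0], 40], [[0, 0, 0], [0, 0, 0], 40], [[0, 0, 0], [0, 0, 0], 40], [[0, 0, 0], [0, 0, 0], 40], [[0, 0, 0], [0, 0, 0], 40], [[0, 0, 0], [0, 0, 0], 40], [[0, 0, 0], [0, 0, 0], 40]], force=20)

```text
time: 16.15
ee_pos: [0.5332, 0.2655, 0.0072]
tcp_rot: [180.0, 0.0, 171.0]
wrist_force: [-1.5, -1.8, 5.9]
opening: 0.043
grasp_force: 20.2
```

Request:
servo_tool(moves=[[[0, 0, 0], [0, 0, -0.01], 40], [[0, 0, 0], [0, 0, -0.03], 40], [[0, 0, 0], [0, 0, -0.04], 40], [[0, 0, 0], [0, 0, -0.04], 40], [[0, 0, -2.3], [0, 0, -0.03], 40], [[0, 0, 0], [0, 0, 0], 40]])

```text
time: 16.75
ee_pos: [0.5345, 0.2661, 0.1621]
tcp_rot: [179.8, 0.3, 173.4]
wrist_force: [1.0, -0.1, -0.0]
opening: 0.0433
grasp_force: 20.6
```

Request:
servo_tool(moves=[[[0, 0, 0], [-0.008, -0.0187, 0], 40], [[0, 0, 0], [-0.016, -0.0374, 0], 40], [[0, 0, 0], [-0.016, -0.0374, 0], 40], [[0, 0, 0], [-0.016, -0.0374, 0], 40], [[0, 0, 0], [-0.016, -0.0374, 0], 40], [[0, 0, 0], [-0.008, -0.0187, 0], 40], [[0, 0, 0], [0, 0, 0], 40], [[0, 0, 0], [0, 0, 0], 40], [[0, 0, 0], [0, 0, 0], 40]])

```text
time: 17.65
ee_pos: [0.5902, 0.0711, 0.1563]
tcp_rot: [180.0, -0.0, 173.3]
wrist_force: [0.7, 0.7, -0.2]
opening: 0.0433
grasp_force: 20.6
```

```bash
python3 - <<'E'
from w import *
to(.5908,.0703,.0585)
p,d=camera("wrist");save("cr2.png",p); c=calibration("wrist")
for r in cut_out("cracker","wrist")[:1]:
    P=pts(r["mask"],d,c); P=P[P[:,2]>.13]; print(len(P),cv2.minAreaRect((P[:,:2]*1000).astype(np.float32)),np.percentile(P[:,2],98))
E
```

```text
shift tool [-0.0007 -0.0007  0.0978] pos [0.5902 0.0711 0.1563] rot [179.9958  -0.0311 173.3273]
22576 ((562.0146484375, 75.5462646484375), (43.59872055053711, 143.14962768554688), 82.71727752685547) 0.19446373581111737
```

View pics/cr2.png

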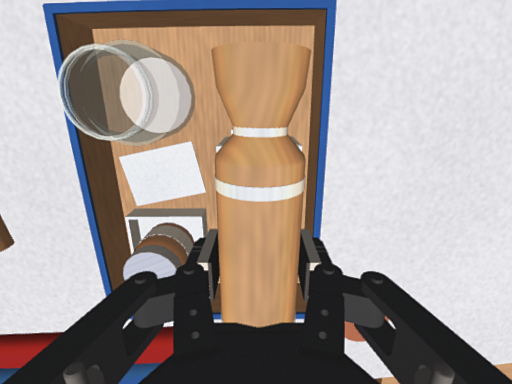

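The held cracker runs squarely along the hamper, centred over the cradle (260,180). Lower it.

Request:
servo_tool(moves=[[[0, 0, 0], [-0.0007, -0.0007, 0.02], 40], [[0, 0, 0], [0, 0, 0.03], 40], [[0, 0, 0], [0, 0, 0.02], 40], [[0, 0, 0], [0, 0, 0.015], 40], [[0, 0, 0], [0, 0, 0.007], 40], [[0, 0, 0], [0, 0, 0.003], 40], [[0, 0, 0], [0, 0, 0], 40], [[0, 0, 0], [0, 0, 0], 40]])

```text
time: 18.55
ee_pos: [0.5917, 0.0696, 0.0626]
tcp_rot: [180.0, 0.1, 173.3]
wrist_force: [0.5, 0.8, -0.5]
opening: 0.043
grasp_force: 20.6
```

Request:
servo_tool(moves=[[[0, 0, 0], [0, 0, 0.001], 40], [[0, 0, 0], [0, 0, 0.001], 40], [[0, 0, 0], [0, 0, 0], 40], [[0, 0, 0], [0, 0, 0], 40]])

```text
time: 18.95
ee_pos: [0.5913, 0.0695, 0.0597]
tcp_rot: [180.0, 0.0, 173.3]
wrist_force: [-0.4, 0.4, 0.2]
opening: 0.0434
grasp_force: 20.6
```

Request:
servo_tool(moves=[[[0, 0, 0], [0, 0, 0.001], 40], [[0, 0, 0], [0, 0, 0.001], 40], [[0, 0, 0], [0, 0, 0], 40], [[0, 0, 0], [0, 0, 0], 40]])

```text
time: 19.35
ee_pos: [0.5915, 0.07, 0.0584]
tcp_rot: [179.9, 0.1, 173.3]
wrist_force: [-1.7, 2.4, 6.8]
opening: 0.0433
grasp_force: 21.1
```

Request:
servo_tool(moves=[[[0, 0, 0], [0, 0, 0], 53], [[0, 0, 0], [0, 0, 0], 57], [[0, 0, 0], [0, 0, 0], 62], [[0, 0, 0], [0, 0, 0], 68], [[0, 0, 0], [0, 0, 0], 74], [[0, 0, 0], [0, 0, 0], 74]])

```text
time: 19.95
ee_pos: [0.5911, 0.0694, 0.0575]
tcp_rot: [-180.0, -0.0, 173.3]
wrist_force: [0.2, -0.0, -0.5]
opening: 0.0627
grasp_force: 0.0
```

Request:
servo_tool(moves=[[[0, 0, 0], [0, 0, -0.01], 74], [[0, 0, 0], [0, 0, -0.02], 74], [[0, 0, 0], [0, 0, -0.04], 74], [[0, 0, 0], [0, 0, -0.045], 74], [[0, 0, 0], [0, 0, -0.045], 74], [[0, 0, 0], [0, 0, 0], 74], [[0, 0, 0], [0, 0, 0], 74]])

```text
time: 20.65
ee_pos: [0.5917, 0.0695, 0.2195]
tcp_rot: [180.0, 0.2, 173.3]
wrist_force: [-0.1, 0.3, -0.2]
opening: 0.0632
grasp_force: 0.0
```

```bash
python3 - <<'E'
from w import *
p,d=camera("top");c=calibration("top");save("top2.png",cv2.resize(p[60:280,60:460],(800,440)))
for r in cut_out("cracker","top")[:1]:
    P=pts(cv2.erode(r["mask"].astype(np.uint8),np.ones((2,2)))>0,d,c); print(r["score"],len(P),cv2.minAreaRect((P[:,:2]*1000).astype(np.float32)),np.percentile(P[:,2],[2,50,98]))
for k in ("jam_jar","sweet_jar","truffle_a","cracker"): print(k,[(round(r["score"],2),world(r["xyz"],c)) for r in mark_of(k,"top")[:2]])
to(.5350,.3890)
E
```

```text
jam_jar [(0.71, array([ 0.6641, -0.0459,  0.0063]))]
sweet_jar [(0.79, array([ 0.4907, -0.0233,  0.0048])), (0.7, array([ 0.6605, -0.0459,  0.0035]))]
truffle_a [(0.67, array([0.3553, 0.2713, 0.0031])), (0.61, array([0.5305, 0.3907, 0.0017]))]
cracker []
shift tool [0.0927 0.3109 0.    ] pos [0.5907 0.0695 0.2165] rot [-179.9736   -0.1081  173.2897]
```

View pics/top2.png

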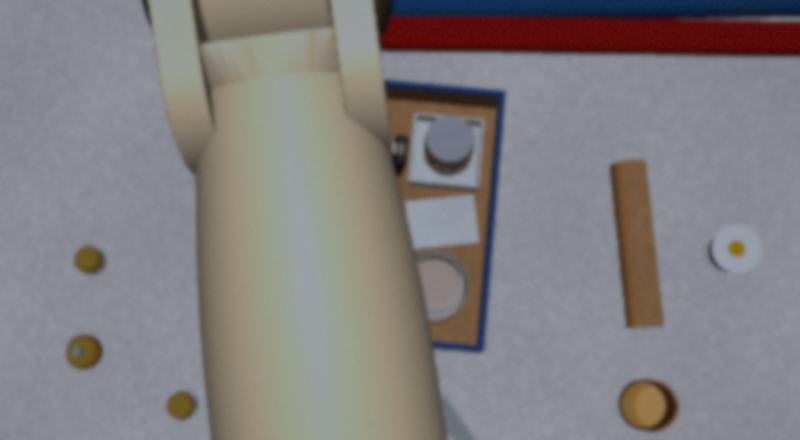

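Jar sits in the collar at (448,145); the arm hides the cracker, to be checked from the truffle's position.

Request:
servo_tool(moves=[[[0, 0, 0], [0.0103, 0.0345, 0], 74], [[0, 0, 0], [0.0103, 0.0345, 0], 74], [[0, 0, 0], [0.0103, 0.0345, 0], 74], [[0, 0, 0], [0.0103, 0.0345, 0], 74], [[0, 0, 0], [0.0103, 0.0345, 0], 74], [[0, 0, 0], [0.0103, 0.0345, 0], 74], [[0, 0, 0], [0.0103, 0.0345, 0], 74], [[0, 0, 0], [0.0103, 0.0345, 0], 74], [[0, 0, 0], [0.0103, 0.0345, 0], 74], [[0, 0, 0], [0, 0, 0.04], 74], [[0, 0, 0], [0, 0, 0.03], 74], [[0, 0, 0], [0, 0, 0], 74]])

```text
time: 22.15
ee_pos: [0.5333, 0.3877, 0.142]
tcp_rot: [-179.7, -0.4, 173.3]
wrist_force: [0.2, -0.2, 0.7]
opening: 0.0633
grasp_force: 0.0
```

```bash
python3 - <<'E'
from w import *
wrist("truffle_a",0.03,"tr1.png")
p,d=camera("top");c=calibration("top");save("top3.png",cv2.resize(p[85:245,190:330],(700,800))[:600])
for r in cut_out("cracker","top")[:1]:
    P=pts(cv2.erode(r["mask"].astype(np.uint8),np.ones((2,2)))>0,d,c); print(r["score"],len(P),cv2.minAreaRect((P[:,:2]*1000).astype(np.float32)),np.percentile(P[:,2],[2,50,98]))
print([(round(r["score"],2),world(r["xyz"],c)) for r in mark_of("cracker","top")[:2]])
E
```

```text
truffle_a 0.85 ztop 0.035886409671769634 ((365.4041748046875, 280.222900390625), (21.853731155395508, 28.90735626220703), 9.748780250549316)
shift tool [ 0.1558 -0.1272  0.0003] pos [0.535  0.3884 0.1477] rot [-179.949    -0.0569  173.2838]
truffle_a 0.61 ztop 0.036179376353924556 ((532.6581420898438, 393.4160461425781), (29.228572845458984, 28.42111587524414), 52.721717834472656)
shift tool [ 0.0029  0.0047 -0.    ] pos [0.535  0.3884 0.1477] rot [-179.949    -0.0569  173.2838]
[(0.82, array([0.5357, 0.3939, 0.0054])), (0.79, array([0.3576, 0.2768, 0.0028]))]
0.96 1472 ((590.756103515625, 68.654541015625), (43.93732833862305, 198.2385711669922), 85.35636138916016) [0.0071 0.0898 0.0965]
[(0.91, array([0.5893, 0.07  , 0.0734]))]
```

View pics/tr1.png

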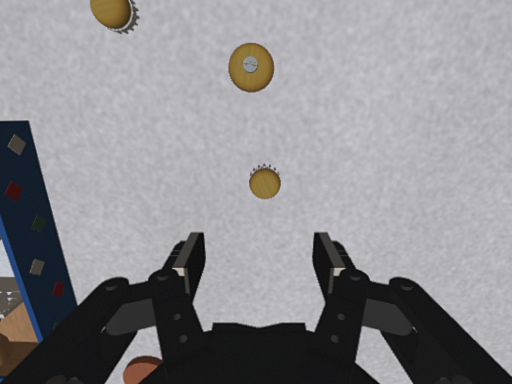

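View pics/top3.png

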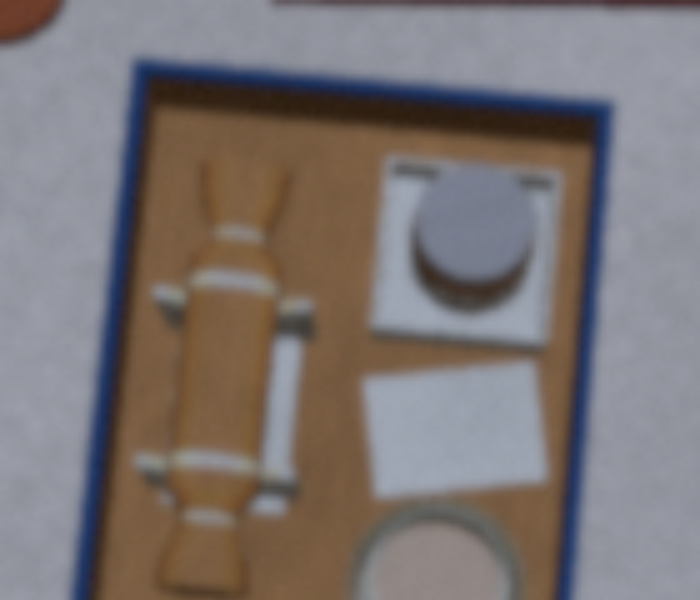

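Cracker lies centred in both notches and the jam jar is in its collar. Truffle at (265,183) is just ahead of the fingers.

Request:
servo_tool(moves=[[[0, 0, 0], [0.001, 0.0026, 0.03], 74], [[0, 0, 0], [0, 0, 0.04], 74], [[0, 0, 0], [0, 0, 0.04], 74], [[0, 0, 0], [0, 0, 0.02], 74], [[0, 0, 0], [0, 0, 0.01], 74], [[0, 0, 0], [0, 0, 0], 74], [[0, 0, 0], [0, 0, 0], 74], [[0, 0, 0], [0, 0, 0], 74]])

```text
time: 23.25
ee_pos: [0.5357, 0.3921, 0.0098]
tcp_rot: [179.9, 0.1, 173.3]
wrist_force: [-1.1, 1.5, -0.1]
opening: 0.063
grasp_force: 0.0
```

Request:
servo_tool(moves=[[[0, 0, 0], [0, 0, 0], 30], [[0, 0, 0], [0, 0, 0], 30], [[0, 0, 0], [0, 0, 0], 30], [[0, 0, 0], [0, 0, 0], 30], [[0, 0, 0], [0, 0, 0], 30], [[0, 0, 0], [0, 0, 0], 30], [[0, 0, 0], [0, 0, 0], 30], [[0, 0, 0], [0, 0, 0], 30]], force=20)

```text
time: 24.05
ee_pos: [0.535, 0.3916, 0.0085]
tcp_rot: [180.0, 0.1, 173.3]
wrist_force: [-1.4, -0.4, 6.2]
opening: 0.0322
grasp_force: 19.7
```

Request:
servo_tool(moves=[[[0, 0, 0], [0, 0, -0.01], 30], [[0, 0, 0], [0, 0, -0.03], 30], [[0, 0, 0], [0, 0, -0.04], 30], [[0, 0, 0], [0, 0, -0.04], 30], [[0, 0, 0], [0, 0, -0.04], 30], [[0, 0, 0], [0, 0, -0.02], 30], [[0, 0, 0], [0, 0, 0], 30]])

```text
time: 24.75
ee_pos: [0.5356, 0.3921, 0.1922]
tcp_rot: [179.8, 0.3, 173.3]
wrist_force: [0.6, -0.0, -0.4]
opening: 0.0316
grasp_force: 20.0
```

Request:
servo_tool(moves=[[[0, 0, 0], [-0.0004, -0.019, 0], 30], [[0, 0, 0], [-0.0008, -0.0382, 0], 30], [[0, 0, 0], [-0.0008, -0.0382, 0], 30], [[0, 0, 0], [-0.0008, -0.0382, 0], 30], [[0, 0, 0], [-0.0008, -0.0382, 0], 30], [[0, 0, 0], [-0.0008, -0.0382, 0], 30], [[0, 0, 0], [-0.0008, -0.0382, 0], 30], [[0, 0, 0], [-0.0008, -0.0382, 0], 30], [[0, 0, 0], [-0.0008, -0.0382, 0], 30], [[0, 0, 0], [-0.0008, -0.0382, 0], 30], [[0, 0, 0], [-0.0004, -0.0382, 0], 30], [[0, 0, 0], [-0.0004, -0.019, 0], 30]])

```text
time: 25.95
ee_pos: [0.493, -0.0291, 0.1868]
tcp_rot: [-180.0, -0.1, 173.2]
wrist_force: [1.5, 0.6, 0.2]
opening: 0.0318
grasp_force: 20.0
```

Request:
servo_tool(moves=[[[0, 0, 0], [0, 0, 0], 30], [[0, 0, 0], [0, 0, 0], 30]])

```text
time: 26.15
ee_pos: [0.4936, -0.0267, 0.187]
tcp_rot: [180.0, -0.1, 173.2]
wrist_force: [-0.0, 1.0, 0.3]
opening: 0.0318
grasp_force: 20.0
```

```bash
python3 - <<'E'
from w import *
p,d=camera("wrist");save("tr2.png",p); c=calibration("wrist")
for k,lo,hi in (("truffle_a",.12,.3),("sweet_jar",.102,.12)):
  for r in cut_out(k,"wrist")[:2]:
    P=pts(cv2.erode(r["mask"].astype(np.uint8),np.ones((3,3)))>0,d,c); P=P[(P[:,2]>lo)&(P[:,2]<hi)]
    if len(P)>10: print(k,r["score"],len(P),cv2.minAreaRect((P[:,:2]*1000).astype(np.float32)),np.percentile(P[:,2],[2,50,98]))
  print([(round(r["score"],2),world(r["xyz"],c)) for r in mark_of(k,"wrist")[:2]])
to(.494,-.0265)
E
```

```text
truffle_a 0.6 2960 ((490.4522399902344, -25.438724517822266), (28.02743148803711, 29.42514991760254), 26.622121810913086) [0.1843 0.2088 0.2148]
[(0.86, array([ 0.4955, -0.0283,  0.1838]))]
sweet_jar 0.63 831 ((489.0780029296875, -23.9285888671875), (64.10899353027344, 54.61836624145508), 83.5153579711914) [0.1022 0.1099 0.1119]
[(0.79, array([ 0.4921, -0.0246,  0.0044]))]
shift tool [-0.0001 -0.0006 -0.    ] pos [ 0.494  -0.0259  0.1874] rot [179.9961  -0.0149 173.3658]
```

View pics/tr2.png

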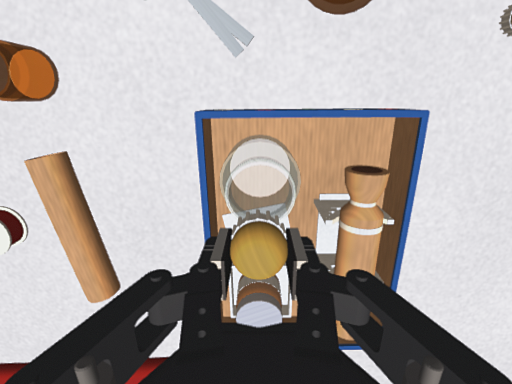

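The truffle hangs upright between the pads (260,250), centred over the jar's neck. Lower to just above the rim and release.

Request:
servo_tool(moves=[[[0, 0, 0], [0, 0.0005, 0.02], 30], [[0, 0, 0], [0, 0, 0.03], 30], [[0, 0, 0], [0, 0, 0.015], 30], [[0, 0, 0], [0, 0, 0.006], 30], [[0, 0, 0], [0, 0, 0], 30], [[0, 0, 0], [0, 0, 0], 30], [[0, 0, 0], [0, 0, 0], 30]])

```text
time: 27.1
ee_pos: [0.4946, -0.0262, 0.1178]
tcp_rot: [180.0, 0.1, 173.3]
wrist_force: [0.2, -0.1, -0.0]
opening: 0.032
grasp_force: 20.0
```

Request:
servo_tool(moves=[[[0, 0, 0], [0, 0, 0], 70], [[0, 0, 0], [0, 0, 0], 70], [[0, 0, 0], [0, 0, 0], 70], [[0, 0, 0], [0, 0, 0], 70], [[0, 0, 0], [0, 0, 0], 70], [[0, 0, 0], [0, 0, -0.03], 70], [[0, 0, 0], [0, 0, -0.04], 70], [[0, 0, 0], [0, 0, 0], 70], [[0, 0, 0], [0, 0, 0], 70]])

```text
time: 28.0
ee_pos: [0.4945, -0.0262, 0.1873]
tcp_rot: [180.0, 0.1, 173.3]
wrist_force: [0.2, -0.8, -0.9]
opening: 0.0599
grasp_force: 0.0
```

```bash
python3 - <<'E'
from w import *
p,d=camera("wrist");save("tr3.png",p); c=calibration("wrist")
print([(round(r["score"],2),world(r["xyz"],c)) for r in mark_of("truffle_a","wrist")[:3]])
print([(round(r["score"],2),world(r["xyz"],c)) for r in mark_of("sweet_jar","wrist")[:3]])
to(.3585,.275)
E
```

```text
[(0.63, array([ 0.4967, -0.0284,  0.0096]))]
[(0.81, array([ 0.4951, -0.0236,  0.0032])), (0.28, array([ 0.6644, -0.0492,  0.0033]))]
shift tool [0.1693 0.2833 0.0003] pos [ 0.4935 -0.0262  0.1853] rot [-179.9937   -0.1043  173.29  ]
```

View pics/tr3.png

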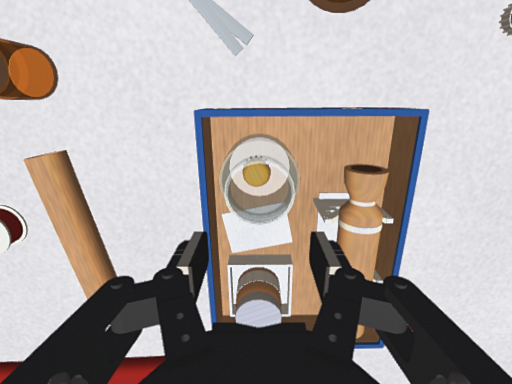

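Truffle one stands on the jar's floor (257,174). On to the second.

Request:
servo_tool(moves=[[[0, 0, 0], [0.0212, 0.0354, 0], 74], [[0, 0, 0], [0.0212, 0.0354, 0], 74], [[0, 0, 0], [0.0212, 0.0354, 0], 74], [[0, 0, 0], [0.0212, 0.0354, 0], 74], [[0, 0, 0], [0.0212, 0.0354, 0], 74], [[0, 0, 0], [0.0212, 0.0354, 0], 74], [[0, 0, 0], [0.0212, 0.0354, 0], 74], [[0, 0, 0], [0.0212, 0.0354, 0], 74], [[0, 0, 0], [0, 0, 0.04], 74], [[0, 0, 0], [0, 0, 0], 74], [[0, 0, 0], [0, 0, 0], 74], [[0, 0, 0], [0, 0, 0], 74]])

```text
time: 29.35
ee_pos: [0.3593, 0.2745, 0.1479]
tcp_rot: [180.0, 0.0, 173.2]
wrist_force: [-0.2, -0.7, 0.2]
opening: 0.0631
grasp_force: 0.0
```

```bash
python3 -c "
from w import *
wrist('truffle_a',0.03)"
```

```text
truffle_a 0.86 ztop 0.036089389789369285 ((356.1143493652344, 276.7786865234375), (28.599590301513672, 28.405168533325195), 4.386720657348633)
shift tool [ 0.0037  0.0018 -0.    ] pos [0.3595 0.2746 0.148 ] rot [179.9246   0.0802 173.2034]
[(0.78, array([0.357 , 0.2769, 0.0024]))]
```

Request:
servo_tool(moves=[[[0, 0, 0], [0.0018, 0.001, 0.03], 74], [[0, 0, 0], [0, 0, 0.04], 74], [[0, 0, 0], [0, 0, 0.04], 74], [[0, 0, 0], [0, 0, 0.02], 74], [[0, 0, 0], [0, 0, 0.01], 74], [[0, 0, 0], [0, 0, 0], 74], [[0, 0, 0], [0, 0, 0], 74], [[0, 0, 0], [0, 0, 0], 74]])

```text
time: 30.3
ee_pos: [0.3579, 0.2767, 0.0082]
tcp_rot: [179.9, 0.1, 173.3]
wrist_force: [-0.3, 0.1, -0.1]
opening: 0.0633
grasp_force: 0.0
```

Request:
servo_tool(moves=[[[0, 0, 0], [0, 0, 0], 30], [[0, 0, 0], [0, 0, 0], 30], [[0, 0, 0], [0, 0, 0], 30], [[0, 0, 0], [0, 0, 0], 30], [[0, 0, 0], [0, 0, 0], 30], [[0, 0, 0], [0, 0, 0], 30], [[0, 0, 0], [0, 0, 0], 30], [[0, 0, 0], [0, 0, 0], 30]], force=20)

```text
time: 31.1
ee_pos: [0.3573, 0.2764, 0.0074]
tcp_rot: [180.0, 0.0, 173.3]
wrist_force: [-1.3, -0.7, 6.7]
opening: 0.0318
grasp_force: 19.6
```

Request:
servo_tool(moves=[[[0, 0, 0], [0, 0, -0.01], 30], [[0, 0, 0], [0, 0, -0.03], 30], [[0, 0, 0], [0, 0, -0.04], 30], [[0, 0, 0], [0, 0, -0.04], 30], [[0, 0, 0], [0, 0, -0.04], 30], [[0, 0, 0], [0, 0, -0.02], 30], [[0, 0, 0], [0, 0, 0], 30], [[0, 0, 0], [0, 0, 0], 30]])

```text
time: 31.9
ee_pos: [0.357, 0.2761, 0.1867]
tcp_rot: [180.0, 0.0, 173.3]
wrist_force: [-0.3, 0.4, -0.2]
opening: 0.0316
grasp_force: 20.0
```

```bash
python3 -c "
from w import *
to(.494,-.0262)"
```

```text
shift tool [-0.1714 -0.2842 -0.    ] pos [0.357  0.2761 0.1867] rot [179.9822   0.0209 173.2885]
```

Request:
servo_tool(moves=[[[0, 0, 0], [-0.0107, -0.0178, 0], 30], [[0, 0, 0], [-0.0214, -0.0355, 0], 30], [[0, 0, 0], [-0.0214, -0.0355, 0], 30], [[0, 0, 0], [-0.0214, -0.0355, 0], 30], [[0, 0, 0], [-0.0214, -0.0355, 0], 30], [[0, 0, 0], [-0.0214, -0.0355, 0], 30], [[0, 0, 0], [-0.0214, -0.0355, 0], 30], [[0, 0, 0], [-0.0214, -0.0355, 0], 30], [[0, 0, 0], [-0.0107, -0.0178, 0], 30], [[0, 0, 0], [0, 0, 0], 30], [[0, 0, 0], [0, 0, 0], 30], [[0, 0, 0], [0, 0, 0], 30]])

```text
time: 33.1
ee_pos: [0.4932, -0.0254, 0.186]
tcp_rot: [180.0, -0.1, 173.3]
wrist_force: [-0.2, 0.5, 0.3]
opening: 0.0312
grasp_force: 20.0
```

```bash
python3 - <<'E'
from w import *
p,d=camera("wrist");save("tr4.png",p); c=calibration("wrist")
print([(round(r["score"],2),world(r["xyz"],c)) for r in mark_of("truffle_a","wrist")[:3]])
print([(round(r["score"],2),world(r["xyz"],c)) for r in mark_of("sweet_jar","wrist")[:3]])
to(.494,-.0258,.117)
E
```

```text
[(0.93, array([ 0.4962, -0.0284,  0.0124])), (0.72, array([0.5927, 0.0722, 0.0719])), (0.64, array([ 0.4953, -0.0219,  0.1785]))]
[(0.67, array([ 0.4943, -0.0235,  0.005 ]))]
shift tool [-0.0006 -0.0005  0.0696] pos [ 0.4935 -0.0252  0.1866] rot [179.997   -0.0055 173.368 ]
```

View pics/tr4.png

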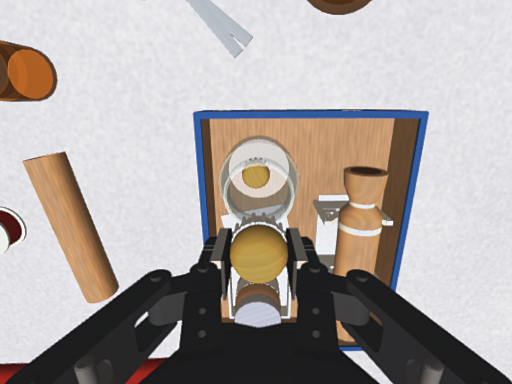

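The second truffle is held upright at (260,250) over the neck, the first is inside (256,176).

Request:
servo_tool(moves=[[[0, 0, 0], [-0.0005, 0, 0.02], 30], [[0, 0, 0], [0, 0, 0.03], 30], [[0, 0, 0], [0, 0, 0.014], 30], [[0, 0, 0], [0, 0, 0.0055], 30], [[0, 0, 0], [0, 0, 0], 30], [[0, 0, 0], [0, 0, 0], 30], [[0, 0, 0], [0, 0, 0], 30]])

```text
time: 33.95
ee_pos: [0.4949, -0.0262, 0.1183]
tcp_rot: [180.0, 0.1, 173.3]
wrist_force: [1.0, 0.6, -0.3]
opening: 0.0321
grasp_force: 20.0
```

Request:
servo_tool(moves=[[[0, 0, 0], [0, 0, 0], 70], [[0, 0, 0], [0, 0, 0], 70], [[0, 0, 0], [0, 0, 0], 70], [[0, 0, 0], [0, 0, 0], 70], [[0, 0, 0], [0, 0, 0], 70], [[0, 0, 0], [0, 0, -0.03], 70], [[0, 0, 0], [0, 0, -0.04], 70], [[0, 0, 0], [0, 0, -0.03], 70], [[0, 0, 0], [0, 0, 0], 70], [[0, 0, 0], [0, 0, 0], 70]])

```text
time: 34.95
ee_pos: [0.4946, -0.0261, 0.2174]
tcp_rot: [180.0, 0.1, 173.3]
wrist_force: [0.5, -0.3, -0.3]
opening: 0.0599
grasp_force: 0.0
```

```bash
python3 - <<'E'
from w import *
p,d=camera("wrist");save("tr5.png",p); c=calibration("wrist")
for k in ("truffle_a","sweet_jar","jam_jar","cracker"): print(k,[(round(r["score"],2),world(r["xyz"],c)) for r in mark_of(k,"wrist")[:3]])
E
```

```text
truffle_a [(0.85, array([ 0.4938, -0.0301,  0.0146])), (0.74, array([ 0.4951, -0.0185,  0.0466])), (0.44, array([ 0.5418, -0.2706,  0.0196]))]
sweet_jar [(0.87, array([ 0.4941, -0.0211,  0.0061])), (0.54, array([ 0.6636, -0.0467,  0.0022]))]
jam_jar [(0.66, array([ 0.6595, -0.0451,  0.0118]))]
cracker [(0.75, array([ 0.3483, -0.2687,  0.0018])), (0.55, array([0.591 , 0.0718, 0.0709]))]
```

View pics/tr5.png

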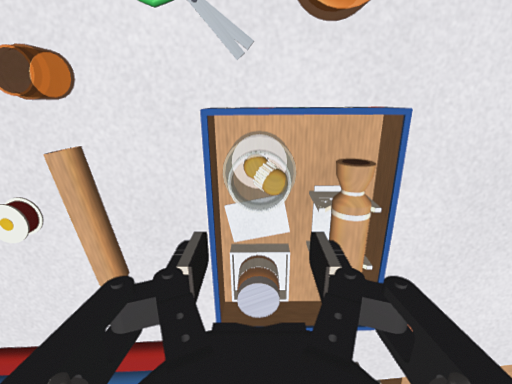

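Both truffles are inside the jar (265,175), the jar still stands, and the cracker and jam jar are in place. Handing in.

```bash
python3 -c "
from workcell import *
print(job_done())"
```

```text
the job is handed in; nothing more can be done
None
```

I handed the job in at about 35 s: the jam jar stands in the collar, the cracker lies centred in the cradle, both truffles are in the standing sweet jar, and I left the three look-alikes alone.

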